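# Load the doubler plate into its kit-tray compartment and press it under the spring catch

### The arm

A 6-joint arm with a two-finger parallel gripper is mounted at the origin on the work surface; the furniture and walls round the work are solid. World frame = base frame: x ahead of the robot, y to its left, z up, the work surface at z = 0. Lengths are in m, angles in degrees, forces in N, time in s.
With the tool pointing down it reaches from about 0.275 to 0.825 m from the base axis. Payload 5.2 kg.
Tool frame: the origin (TCP) lies midway between the tips of the shut fingers; the grasp point (between the pads) lies 19 mm behind it; z points along the fingers, y is the direction in which the jaws open and shut (so a half turn about z gives the same grasp; the last joint's range is limited). The gripper opens to 93 mm and grips with 3 to 60 N. Pads are 15 mm wide; open, the fingers measure 128 mm over their backs; the gripper's body (75 mm by 188 mm) begins 65 mm behind the grasp point.
Start: joints at [-82.036, 14.817, 87.949, -0, 77.235, -11.62], TCP at [0.184, -0.518, 0.219] pointing down, gripper open.
Joint ranges: [-179.93, 179.93], [-52.35, 119.4], [10.71, 147.94], [-69.91, 249.91], [12.55, 155.21], [-178.61, 178.61]. Speed limits (degrees/s): [147.25, 147.25, 180, 180, 180, 180].

### API

Orientations are given as [roll, pitch, yaw] about the fixed x, y, z axes, in that order (R = Rz(yaw) Ry(pitch) Rx(roll)).
In Python, from station import get_obs, snapshot, job_done gives the robot as it stands.
- The arm moves only by the tool step_arm, never from a script. Its argument "motion" is one flat list of numbers, 7 for each row, row after row: the shift along the tool's x, y, z in cm, then the turn, a rotation vector about the tool's x, y, z in rad, then the opening, from -1 (shut) to 1 (fully open). In form: [x, y, z, wx, wy, wz, claw, x, y, z, wx, wy, wz, claw, ...]. A call has 1 to 20 rows; each row is the pose to reach, as a shift and turn from the pose commanded when the call began, along the tool's axes at that moment; what a row does not reach only later rows make up. A row lasts 1/10 s, in which the tool goes at most 50 mm and 8.59 degrees, less where a joint would pass 70% of its speed; a pose out of reach is approached as far as the arm can. A call with a gripper value outside its range is refused whole. The fingers move at their own pace and stop on an object; "force" is the grip in N (left out, the last holds). Time passes only in rows, so rows that repeat a pose let the fingers close. It gives the time, the measured TCP pose, the force and the opening at its end, in the units of the state.
- get_obs(): the state, without advancing time (a new reading comes with each control period).
- snapshot(name): name is "scene" or "top"; returns a dict with "pixels" (480x640x3 uint8, red, green, blue), "range_z" (480x640 float32, m along the optical axis (not along the pixel's ray), 0 where there is no reading), "intrinsics" (3x3 intrinsics, pixels), "world_from_camera" (4x4, takes a point from camera to world coordinates). Camera axes: x right, y down, z forward; pixel columns grow to the right and rows downward; lengths in m; the calibration is good to about 2 mm. A picture is of the moment at which its call begins.
- job_done(): hands the job in, once; it reports no verdict.
The state is a dict: "time": time; "joints": joint angles; "qvel": joint speeds; "joint_efforts": joint torques, N m; "position": TCP position; "orientation": TCP orientation; "force": force on the tool from outside, world axes, zero at the start; "wrist_torque": the same for the moment, N m; "opening": opening from 0.0 (shut) to 1.0 (fully open).
Only numpy, scipy, OpenCV 4.12 (cv2) and the standard library are available. Lean on these libraries where they do the work, as an engineer would, in place of code of your own. Each camera call takes 0.05 s, during which the arm holds its last target.

### The job

Using the wooden push block, slide the loose aluminium plate over the deck of the kit tray, with the back rail to square it up, until it drops into its empty compartment. Then press it straight down with the block past the spring catch, so that it lies flat on the compartment's floor with the catch sprung out over its edge. The plate marks easily, so the gripper itself must never touch it; finish with the block standing upright on the bench.

Things in the scene. Friction and masses are not known exactly. Their poses are not given: they have to be found in the camera images.
- kit_tray: Fixed kit tray, blue top on a yellow core, 140 x 340 mm, flat deck 22 mm above the bench. Origin under its middle, at bench height; x points to the back rail (away from the robot), y to the compartment end (left), z up. The deck is open at the front edge (tray x -66 mm). Four sheet fasteners lie flush in slots at tray y -104 to -160 mm: part of the tray, leave them.
- back_rail (a point): Middle of the dark steel back rail's inner face, at deck height: (60, 0, 22) mm in the tray's frame. The rail runs along tray y over the whole tray and stands 10 mm above the deck. A dark end stop of equal height closes the left end, its inner face at tray y +154 mm.
- compartment (a point): Middle of the empty compartment's yellow floor, 14 mm below the deck: (20.75, 102.75, 8) mm in the tray's frame, same axes. It measures 78.5 mm (tray x -18.5 to 60) by 102.5 mm (tray y 51.5 to 154); rail and end stop are its back and left walls. Its front left corner (-x, +y) is filled at 45 degrees, 15 mm legs. A 26 mm finger scoop notches the deck edge at tray y 51.5.
- catch (a joint): Spring catch in the compartment's front wall, with a red thumb tab 10 mm above the deck. Value in m: 0 = sprung out, up to 0.008 as it is pushed back (to tray -x). A plate just dropped in rests with its front edge on the bevel, 6 to 11 mm high there; 6 to 14 N down on the plate's middle drives the tongue back until the plate slips under it and the tongue springs out again.
- catch_tongue (a point): Tip of the catch's bevelled steel tongue, 36 mm wide, which stands 5 mm out of the compartment's front wall at the middle of its length. Underside 7 mm above the compartment floor; the bevel rises from the tip to deck height at the wall. Moves with the catch; axes are the tray's. The red thumb tab stands 20 mm in front of the wall, on a strap 1.6 mm thick.
- doubler_plate: Loose aluminium plate, 76 (x) by 100 (y) by 6 mm, 0.1 to 0.17 kg, rivet holes round the edge and a dark 22 mm hole near the middle; its -x, +y corner is cropped 16 mm. Origin in the middle of its underside, z up. Starts flat on the deck, within 0.25 rad of the tray's yaw, cropped corner the right way round. Seated in the compartment, its top is 8 mm below the deck.
- push_block: Loose wooden push block, 0.11 kg: square foot 44 x 44 mm, 24 mm high, cork sole; upright square grip 28 x 28 mm from 24 to 86 mm height, centred on the foot and parallel to it. Origin in the middle of the sole, z up. Starts upright on the bench, right of the tray, at any yaw.
Things that resemble listed ones, but are neither listed nor needed, are in the scene too. Of the things like the push_block, leave any that is yellow; of the rest the larger one is meant.

How it is judged (in metres and radians):
At the end, for the whole second after the job is handed in: The plate lies flat (2 degrees) on the compartment floor (within 2 mm), its middle within 5 mm of the compartment's and turned within 0.06 rad of it; the catch is sprung back to within 1.5 mm of fully out; the push block stands upright on the bench, not on the tray; all at rest (horizontal distance between doubler_plate and compartment below 0.005 m and z of doubler_plate in the frame of compartment below 0.002 m and angle between doubler_plate's own z axis and vertical below 0.035 rad and angle between the x axis of doubler_plate and the x axis of compartment, either way round below 0.06 rad and value of joint catch below 0.0015 m and linear speed of each of doubler_plate, push_block below 0.01 m/s and angle between push_block's own z axis and vertical below 0.1 rad and height (world z) of push_block between -0.004 and 0.004 m); the robot touches nothing.
It fails at once if the gripper or arm touches the plate (contact force between any of the fingers, the arm and doubler_plate above 0.3 N).
It also fails if it takes over 67 s, if anything falls off the work surface, if the arm or the gripper's body presses on something with over 40 N, if the wrist force passes 120 N, or if a joint passes its speed limit or range.

## Working session

There is one attempt and no reset: what is moved stays moved. The work goes in short steps, Python scripts to look and compute and a tool call to move; the robot and the scene stay as the last step left them, time stands still between calls to the robot, and variables do not carry over. Pictures are saved under pics/ and viewed, and the job is handed in when it is done.

Besides the shell and the picture viewer there is one more tool, called after "Call:" by a JSON object that holds its "op" and its "data". step_arm: Moves the arm, as the interface text tells. Its arguments: {"type":"object","properties":{"motion":{"type":"array","items":{"type":"number"}},"force":{"type":"number"}},"required":["motion"]}

```bash
mkdir -p pics; ls; cat > h.py <<'E'
import numpy as np, cv2
from station import get_obs, snapshot, job_done
def snap(n):
    s=snapshot(n); return s
def save(s,f,crop=None,scale=1):
    im=cv2.cvtColor(s["pixels"],cv2.COLOR_RGB2BGR)
    if crop: r0,r1,c0,c1=crop; im=im[r0:r1,c0:c1]
    if scale!=1: im=cv2.resize(im,None,fx=scale,fy=scale,interpolation=cv2.INTER_CUBIC)
    cv2.imwrite("pics/"+f,im)
def cloud(s):
    K=s["intrinsics"];T=s["world_from_camera"];z=s["range_z"]
    v,u=np.mgrid[0:480,0:640]
    P=np.stack([(u-K[0,2])/K[0,0]*z,(v-K[1,2])/K[1,1]*z,z],-1)
    return P@T[:3,:3].T+T[:3,3]
def px2w(s,u,v,h):
    K=s["intrinsics"];T=s["world_from_camera"]
    d=T[:3,:3]@np.array([(u-K[0,2])/K[0,0],(v-K[1,2])/K[1,1],1]);o=T[:3,3]
    return o+d*(h-o[2])/d[2]
def w2px(s,p):
    K=s["intrinsics"];T=s["world_from_camera"]
    c=T[:3,:3].T@(np.array(p)-T[:3,3]);return (K@c/c[2])[:2]
E
python3 - <<'E'
from h import *
import pickle
for n in("top","scene"):
    s=snap(n);save(s,n+"0.png");pickle.dump(s,open(n+"0.pkl","wb"))
    print(s["world_from_camera"].round(3),s["intrinsics"].round(1))
print(get_obs())
E
```

```text
pics
[[-0.008 -0.992  0.125  0.376]
 [-1.     0.006 -0.017  0.053]
 [ 0.016 -0.125 -0.992  1.014]
 [ 0.     0.     0.     1.   ]] [[489.1   0.  315.8]
 [  0.  489.1 233.5]
 [  0.    0.    1. ]]
[[-0.886 -0.214  0.412 -0.113]
 [-0.464  0.404 -0.788  1.209]
 [ 0.002 -0.889 -0.457  0.719]
 [ 0.     0.     0.     1.   ]] [[579.7   0.  326.5]
 [  0.  579.7 234.2]
 [  0.    0.    1. ]]
{'time': 0.1, 'joints': array([-8.20375779e+01,  1.48540091e+01,  8.80005428e+01, -7.21669124e-04,
        7.72328014e+01, -1.16200492e+01]), 'qvel': array([-0.00397292, -0.07621037, -0.24593771,  0.03031705,  0.00808469,
        0.030265  ]), 'joint_efforts': array([ 1.25519960e-03, -4.38212943e+01, -2.84642208e+01,  7.20152375e-02,
        3.62236099e-02, -5.08751475e-05]), 'position': array([ 0.18429054, -0.51773366,  0.21794078]), 'orientation': array([-1.79914295e+02, -1.69055871e-02,  1.95826187e+01]), 'force': array([ 0.10224465, -0.23846117,  0.32662702]), 'wrist_torque': array([-0.03225857, -0.03058308,  0.07077313]), 'opening': 1.000860649502015}
```

View pics/top0.png

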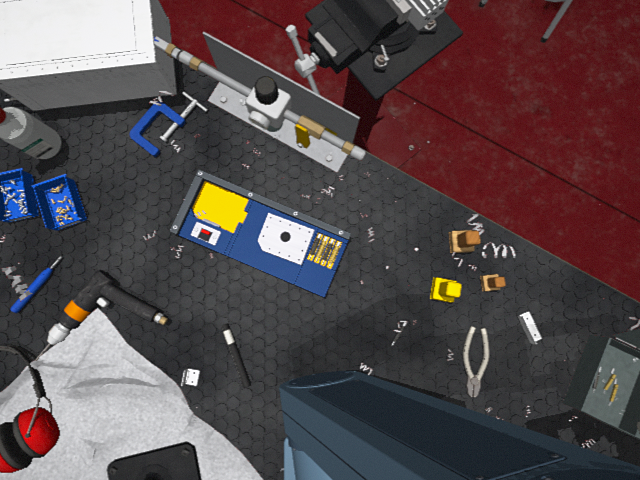

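View pics/scene0.png

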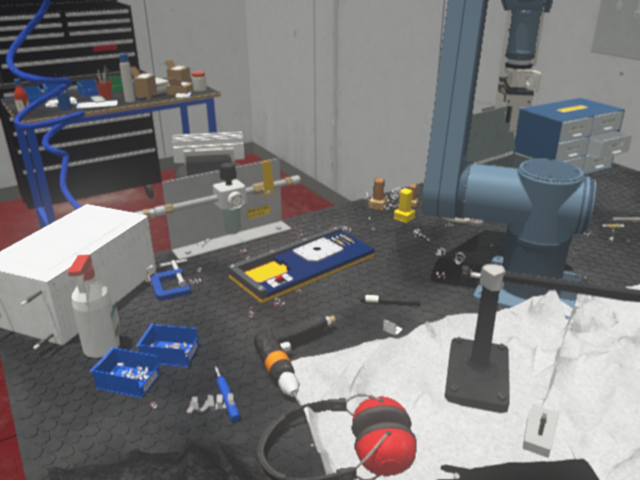

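The top view shows three block-like things: a large wooden one at (463,241), a yellow one at (446,290) to leave alone, and a small wooden one at (494,283). I choose (463,241). The tray's yellow compartment is at (220,205), the catch tab at (206,234) and the plate at (286,238).

```bash
python3 - <<'E'
from h import *
import pickle
s=pickle.load(open("top0.pkl","rb"))
save(s,"blk0.png",(215,310,420,520),7)
save(s,"tray0.png",(160,310,160,360),4)
P=cloud(s)
for (u,v) in [(463,241),(468,238),(453,246),(446,290),(494,283),(286,250),(220,205),(245,240),(310,285),(263,220),(400,260)]:
    print(u,v,P[v,u].round(4))
E
```

```text
463 241 [ 0.4786 -0.2509  0.0674]
468 238 [ 0.4824 -0.255   0.0855]
453 246 [ 0.4732 -0.2439  0.0237]
446 290 [ 0.3835 -0.2087  0.0843]
494 283 [ 0.3965 -0.3104  0.0598]
286 250 [0.4668 0.097  0.0299]
220 205 [0.5637 0.2351 0.0085]
245 240 [0.4883 0.1805 0.024 ]
310 285 [0.3962 0.049  0.0258]
263 220 [0.5297 0.1444 0.0208]
400 260 [ 0.447  -0.139  -0.0006]
```

View pics/blk0.png

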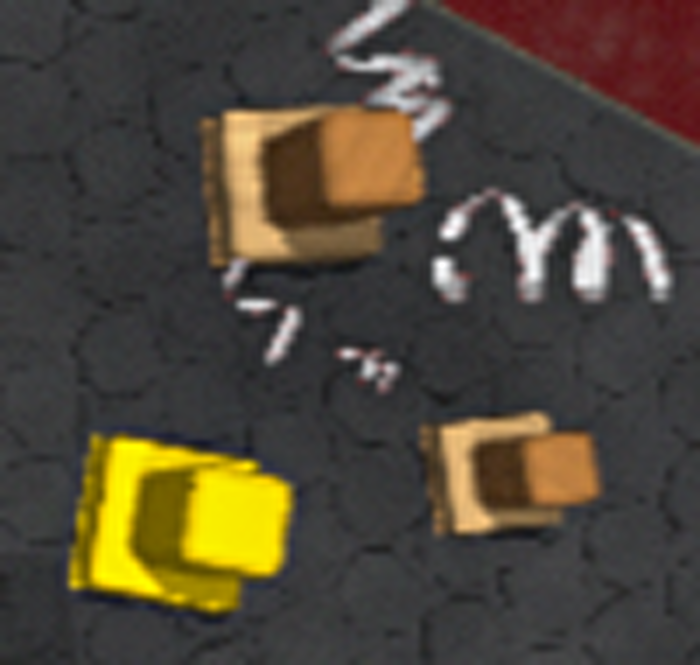

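View pics/tray0.png

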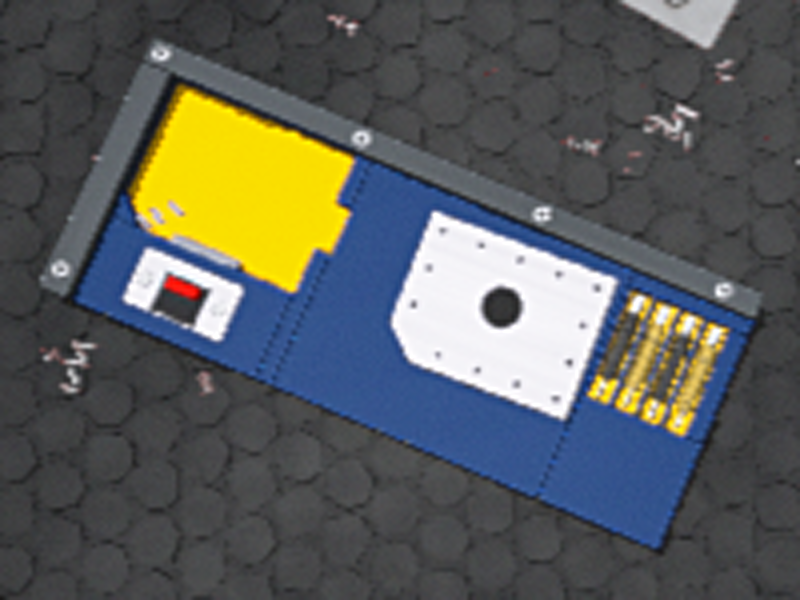

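```bash
cat >> h.py <<'E'
from scipy.optimize import least_squares
def fit2(model,world):
    m=np.array(model)[:,:2];w=np.array(world)[:,:2]
    mc=m.mean(0);wc=w.mean(0);a=m-mc;b=w-wc
    th=np.arctan2((a[:,0]*b[:,1]-a[:,1]*b[:,0]).sum(),(a*b).sum())
    R=np.array([[np.cos(th),-np.sin(th)],[np.sin(th),np.cos(th)]])
    t=wc-R@mc
    return t,th,(a@R.T-b)
E
python3 - <<'E'
from h import *
import pickle
s=pickle.load(open("top0.pkl","rb"))
f=lambda x,y,z:px2w(s,160+(x+.5)/4-.5,160+(y+.5)/4-.5,z)
w=[f(158,40,.032),f(762,297,.032),f(40,287,.032),f(660,550,.022)]
for p in w: print(p.round(4))
print([np.linalg.norm((w[i]-w[j])[:2]).round(4) for i,j in((0,1),(0,2),(1,3),(2,3))])
t,th,r=fit2([(.07,.17),(.07,-.17),(-.07,.17),(-.07,-.17)],w)
print("tray",t,np.degrees(th),r.round(4))
# fine check: floor of compartment from cloud, deck
P=cloud(s)
c=f(295,293,.022);R=np.array([[np.cos(th),-np.sin(th)],[np.sin(th),np.cos(th)]])
print("comp corner tray",(R.T@(c[:2]-t)).round(4), "rail inner", (R.T@(f(355,155,.022)[:2]-t)).round(4))
# plate
pl=[f(434,211,.028),f(617,277,.028),f(568,420,.028),f(407,362,.028),f(391,322,.028)]
m=[(.038,.05),(.038,-.05),(-.038,-.05),(-.038,.034),(-.022,.05)]
tp,tph,r=fit2(m,pl);print("plate",tp,np.degrees(tph),r.round(4),"in tray",R.T@(tp-t),np.degrees(tph-th))
g=lambda x,y,z:px2w(s,420+(x+.5)/7-.5,215+(y+.5)/7-.5,z)
b=[g(322,112,.086),g(412,110,.086),g(424,203,.086),g(332,212,.086)]
for p in b: print(p.round(4))
print(np.mean(b,0))
b2=[g(222,108,.024),g(380,255,.024),g(232,265,.024)]
for p in b2: print(p.round(4))
E
```

```text
[0.6333 0.2747 0.032 ]
[ 0.4985 -0.033   0.032 ]
[0.5059 0.3312 0.032 ]
[0.3718 0.0197 0.022 ]
[np.float64(0.3359), np.float64(0.1393), np.float64(0.1372), np.float64(0.3392)]
tray [0.5023692  0.14815629] -23.44493487255924 [[ 0.001   0.0016]
 [ 0.0005 -0.0026]
 [-0.0002  0.0007]
 [-0.0013  0.0003]]
comp corner tray [-0.0215  0.0521] rail inner [0.0559 0.0531]
plate [0.49090928 0.10030649] -20.329169317440606 [[-0.0004  0.0006]
 [-0.0006 -0.0001]
 [ 0.0007  0.001 ]
 [ 0.     -0.0014]
 [ 0.0002 -0.0001]] in tray [ 0.00852406 -0.04845899] 3.1157655551186365
[ 0.4968 -0.2508  0.086 ]
[ 0.4971 -0.2757  0.086 ]
[ 0.4714 -0.2777  0.086 ]
[ 0.4691 -0.2523  0.086 ]
[ 0.48360782 -0.26412808  0.086     ]
[ 0.5062 -0.2417  0.024 ]
[ 0.4626 -0.2862  0.024 ]
[ 0.46   -0.2426  0.024 ]
```

```bash
cat >> h.py <<'E'
def R2(th): return np.array([[np.cos(th),-np.sin(th)],[np.sin(th),np.cos(th)]])
TRAY=[[(60,-170,32),(60,154,32)],[(60,-170,22),(60,51.5,22)],[(60,51.5,8),(60,154,8)],[(70,-170,32),(70,170,32)],[(-66,-170,22),(-66,170,22)],[(-70,-170,22),(-70,170,22)],
[(-18.5,51.5,22),(-18.5,139,22)],[(-18.5,139,22),(-3.5,154,22)],[(-18.5,51.5,22),(60,51.5,22)],[(60,154,32),(-66,154,32)],[(60,154,8),(-3.5,154,8)],[(-66,-170,22),(60,-170,22)],[(-66,170,32),(60,170,32)]]
PLATE=[(38,50),(38,-50),(-38,-50),(-38,34),(-22,50)]
def overlay(s,f,segs,t,th,crop,sc,z0=0,base=None):
    if base is None:
        im=cv2.cvtColor(s["pixels"],cv2.COLOR_RGB2BGR);r0,r1,c0,c1=crop
        base=cv2.resize(im[r0:r1,c0:c1],None,fx=sc,fy=sc,interpolation=cv2.INTER_CUBIC)
    r0,r1,c0,c1=crop
    for a,b in segs:
        q=[]
        for p in(a,b):
            xy=R2(th)@(np.array(p[:2])/1000)+t
            uv=w2px(s,[*xy,p[2]/1000]);q.append(((uv[0]-c0+.5)*sc-.5,(uv[1]-r0+.5)*sc-.5))
        cv2.line(base,*[tuple(int(round(k*8)) for k in v) for v in q],(0,255,0),1,cv2.LINE_AA,3)
    if f: cv2.imwrite("pics/"+f,base)
    return base
E
python3 - <<'E'
from h import *
import pickle
s=pickle.load(open("top0.pkl","rb"))
t=np.array([.50237,.14816]);th=np.radians(-23.44)
t2=t+R2(th)@[-.002,0]
overlay(s,"ov1.png",TRAY,t2,th,(160,310,160,360),4)
E
```

```text
(no output)
```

View pics/ov1.png

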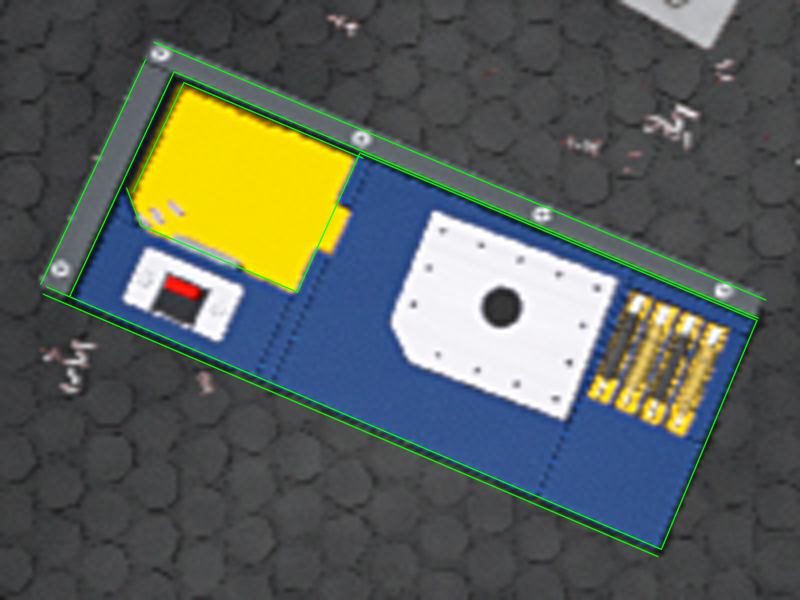

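```bash
cat >> h.py <<'E'
from scipy.spatial.transform import Rotation as Ro
TT=np.array([.50237,.14816])+R2(np.radians(-23.44))@[-.002,0]; TH=np.radians(-23.44)
def t2w(x,y): return R2(TH)@(np.array([x,y])/1000)+TT
def w2t(p): return R2(TH).T@(np.array(p)[:2]-TT)*1000
def delta(pos,yaw,o=None):
    o=o or get_obs();R=Ro.from_euler('xyz',o['orientation'],degrees=True)
    d=R.inv().apply(np.array(pos)-o['position'])*100
    r=(R.inv()*Ro.from_euler('xyz',[180,0,yaw],degrees=True)).as_rotvec()
    print("shift cm",d.round(2),"rot",r.round(3))
def sq(h,z): return [[(h*a,h*b,z),(h*c,h*d,z)] for a,b,c,d in((1,1,1,-1),(1,-1,-1,-1),(-1,-1,-1,1),(-1,1,1,1))]
E
python3 - <<'E'
from h import *
import pickle
s=pickle.load(open("top0.pkl","rb"))
B=None
overlay(s,"ovb.png",sq(14,86)+sq(22,24),np.array([.484,-.264]),np.radians(2.8),(215,310,420,520),7)
P=cloud(s).reshape(-1,3);P=P[np.isfinite(P).all(1)]
t=np.c_[(P[:,:2]-TT)@R2(TH)*1000,P[:,2]*1000]
for x0 in range(-100,300,25):
    m=(t[:,0]>x0)&(t[:,0]<x0+25)&(abs(t[:,1])<250)&(t[:,2]<700); print(x0,t[m,2].max().round())
delta([.484,-.264,.14],2.8)
E
```

```text
-100 14.0
-75 38.0
-50 37.0
-25 37.0
0 38.0
25 36.0
50 38.0
75 15.0
100 11.0
125 17.0
150 221.0
175 222.0
200 220.0
225 220.0
250 195.0
275 192.0
shift cm [ 36.74 -13.85   7.83] rot [-0.002 -0.     0.293]
```

View pics/ovb.png

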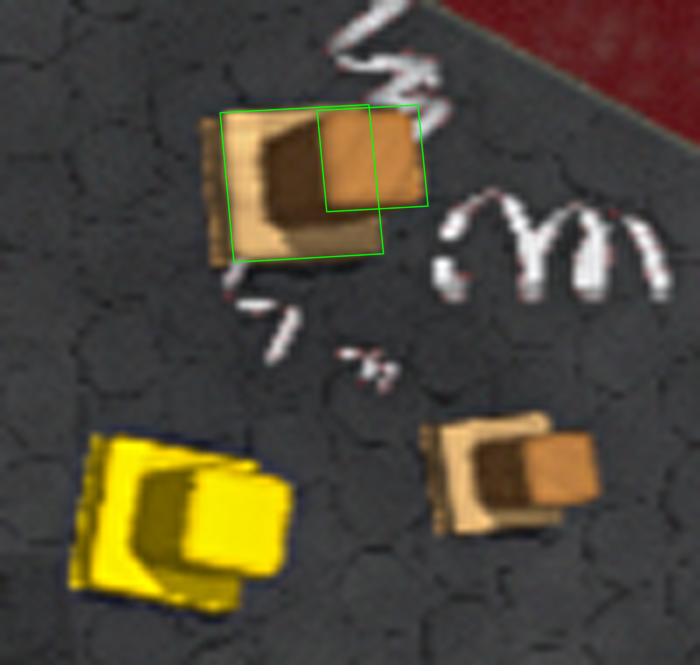

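The overlay shows the 28/44 mm model matching the block at (463,241), with yaw 2.8°, so the choice is confirmed. Moving above it.

Call:
{"op": "step_arm", "data": {"motion": [4, -1.5, 0, 0, 0, 0.05, 1, 8, -3, 1, 0, 0, 0.1, 1, 12, -4.5, 2, 0, 0, 0.15, 1, 16, -6, 3, 0, 0, 0.2, 1, 20, -7.5, 4, 0, 0, 0.25, 1, 24, -9, 5, 0, 0, 0.293, 1, 28, -10.5, 6, 0, 0, 0.293, 1, 32, -12, 7, 0, 0, 0.293, 1, 35, -13.2, 7.8, 0, 0, 0.293, 1, 36.2, -13.7, 7.8, 0, 0, 0.293, 1, 36.74, -13.85, 7.83, -0.002, 0, 0.293, 1, 36.74, -13.85, 7.83, -0.002, 0, 0.293, 1, 36.74, -13.85, 7.83, -0.002, 0, 0.293, 1], "force": 40}}

```text
time: 1.4
position: [0.4835, -0.2657, 0.1407]
orientation: [179.8, -0.0, 2.7]
force: [-0.2, -0.6, 0.0]
opening: 0.998
```

```bash
python3 - <<'E'
from h import *
o=get_obs();print(o['time'],o['position'],o['orientation'],o['force'])
delta([.484,-.264,.042],2.8)
E
```

```text
1.4 [ 0.4834963  -0.26565629  0.14074104] [ 1.79842834e+02 -1.85612089e-02  2.73774024e+00] [-0.22901689 -0.57380361  0.02756624]
shift cm [ 0.06 -0.19  9.87] rot [ 0.003 -0.    -0.001]
```

Call:
{"op": "step_arm", "data": {"motion": [0.05, -0.15, 3, 0, 0, 0, 1, 0.05, -0.15, 6, 0, 0, 0, 1, 0.05, -0.15, 8.5, 0, 0, 0, 1, 0.05, -0.15, 9.8, 0, 0, 0, 1, 0.05, -0.15, 9.8, 0, 0, 0, 1, 0.05, -0.15, 9.8, 0, 0, 0, -1, 0.05, -0.15, 9.8, 0, 0, 0, -1, 0.05, -0.15, 9.8, 0, 0, 0, -1, 0.05, -0.15, 9.8, 0, 0, 0, -1, 0.05, -0.15, 9.8, 0, 0, 0, -1, 0.05, -0.15, 9.8, 0, 0, 0, -1, 0.05, -0.15, 9.8, 0, 0, 0, -1], "force": 40}}

```text
time: 2.6
position: [0.4846, -0.2632, 0.0424]
orientation: [179.9, -0.0, 2.8]
force: [0.4, 0.7, 0.4]
opening: 0.447
```

```bash
python3 - <<'E'
from h import *
o=get_obs();print(o['time'],o['position'],o['orientation'],o['force'],o['opening'])
s=snap("top");save(s,"g1.png",(150,330,300,540),3.3)
o=get_obs();print(o['time'],o['position'],o['orientation'],o['force'],o['opening'])
E
```

```text
2.6 [ 0.48460829 -0.26316209  0.04243692] [ 1.79883127e+02 -2.05868904e-02  2.80632512e+00] [0.4271684  0.70420249 0.42434539] 0.44653071878877243
2.65 [ 0.48457735 -0.26315609  0.04235125] [ 1.79887537e+02 -1.49750856e-02  2.80351209e+00] [-0.21829461 -0.13993031  0.07448301] 0.4018800036989738
```

View pics/g1.png

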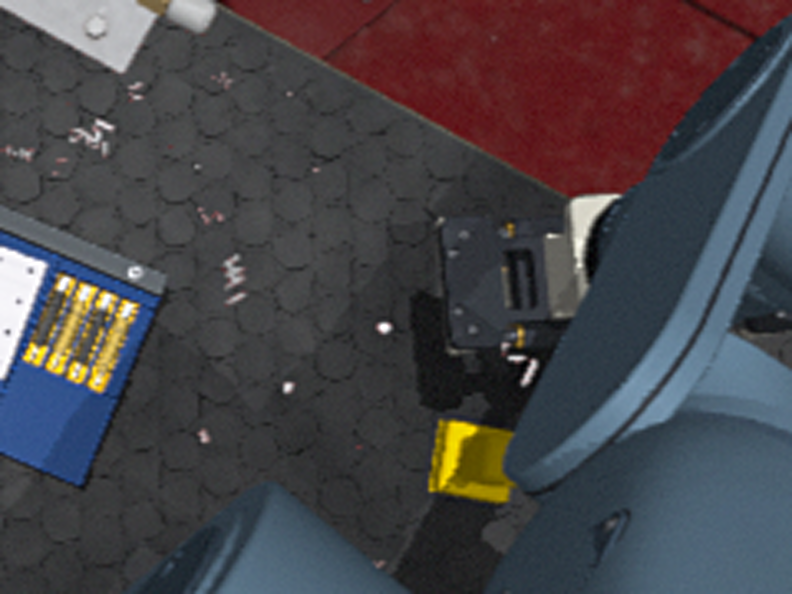

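The body and arm block the view of the block (about pixel 450,240), and the fingers are still closing (0.40). I'll hold longer.

Call:
{"op": "step_arm", "data": {"motion": [0, 0, 0, 0, 0, 0, -1, 0, 0, 0, 0, 0, 0, -1, 0, 0, 0, 0, 0, 0, -1, 0, 0, 0, 0, 0, 0, -1, 0, 0, 0, 0, 0, 0, -1, 0, 0, 0, 0, 0, 0, -1], "force": 40}}

```text
time: 3.25
position: [0.4845, -0.2632, 0.0423]
orientation: [179.9, -0.0, 2.8]
force: [0.0, -0.7, -1.4]
opening: 0.295
```

Call:
{"op": "step_arm", "data": {"motion": [0, 0, -2, 0, 0, 0, -1, 0, 0, -4, 0, 0, 0, -1, 0, 0, -6, 0, 0, 0, -1, 0, 0, -8, 0, 0, 0, -1, 0, 0, -8, 0, 0, 0, -1, 0, 0, -8, 0, 0, 0, -1]}}

```text
time: 3.85
position: [0.4845, -0.263, 0.1221]
orientation: [179.9, -0.0, 2.8]
force: [-0.7, -0.3, -1.0]
opening: 0.3
```

```bash
python3 - <<'E'
from h import *
o=get_obs();print(o['time'],o['position'],o['orientation'],o['force'],o['opening'])
s=snap("scene");save(s,"g2.png",(150,300,300,500),4)
print("plate front pre pos",w2t(t2w(0,0)))
p=t2w(-58,-48);delta([*p,.122],-23.44)
p=t2w(-63,-48);print(p,w2t([.4909,.1003]))
E
```

```text
3.85 [ 0.48451083 -0.26301498  0.12214574] [ 1.79870552e+02 -3.39240774e-02  2.79851153e+00] [-0.66024455 -0.32149164 -1.00452663] 0.29960370953730453
plate front pre pos [0. 0.]
shift cm [ -3.67 -39.29  -0.1 ] rot [0.001 0.    0.458]
[0.42364014 0.12997735] [ 10.51469516 -48.47309013]
```

View pics/g2.png

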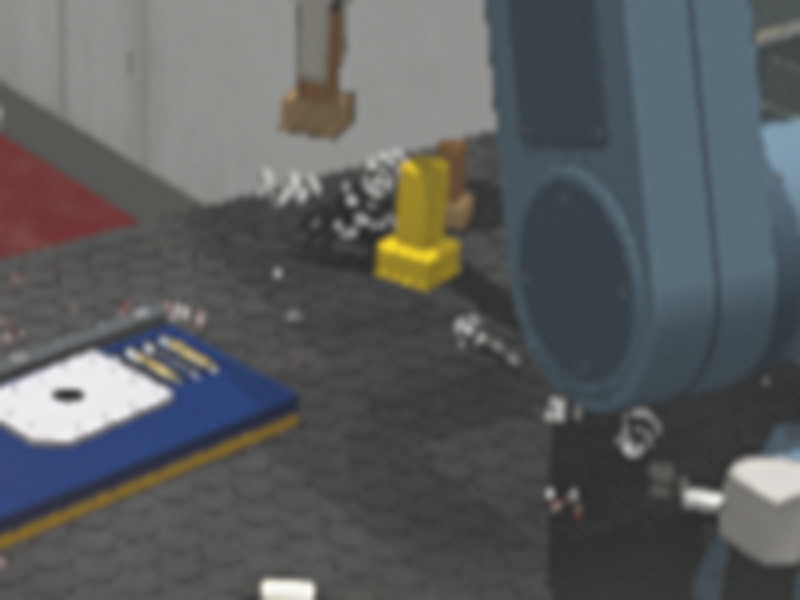

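Block is in the gripper and clear of the bench, at about pixel (380,180) of the full scene view. Next I'll carry it to the plate's front side.

Call:
{"op": "step_arm", "data": {"motion": [-0.3, -3.9, 0, 0, 0, 0.05, -1, -0.7, -7.8, 0, 0, 0, 0.1, -1, -1.1, -11.7, 0, 0, 0, 0.15, -1, -1.4, -15.6, 0, 0, 0, 0.2, -1, -1.8, -19.5, 0, 0, 0, 0.25, -1, -2.2, -23.5, 0, 0, 0, 0.3, -1, -2.5, -27.5, 0, 0, 0, 0.35, -1, -2.9, -31.5, 0, 0, 0, 0.4, -1, -3.3, -35.5, 0, 0, 0, 0.43, -1, -3.5, -38, 0, 0, 0, 0.458, -1, -3.65, -39, 0, 0, 0, 0.458, -1, -3.67, -39.3, 0, 0, 0, 0.458, -1, -3.67, -39.3, 0, 0, 0, 0.458, -1, -3.67, -39.3, 0, 0, 0, 0.458, -1]}}

```text
time: 5.3
position: [0.4289, 0.1267, 0.1213]
orientation: [179.9, -0.1, -23.5]
force: [-0.0, 0.3, -1.6]
opening: 0.302
```

```bash
python3 - <<'E'
from h import *
o=get_obs();print(o['time'],o['position'],o['orientation'],o['force'],o['opening'],w2t(o['position']))
s=snap("scene");save(s,"g3.png",(180,320,200,400),4)
s=snap("top");save(s,"g3t.png",(140,340,140,400),3)
p=t2w(-58,-48);delta([*p,.0665],-23.44)
E
```

```text
5.3 [0.42892606 0.12667657 0.12129304] [ 1.79877170e+02 -5.33477558e-02 -2.34918490e+01] [-0.02352683  0.32388453 -1.60957599] 0.30208666590266875 [-56.83727806 -48.92571247]
shift cm [-0.13 -0.1   5.5 ] rot [ 0.002 -0.001 -0.002]
```

View pics/g3.png

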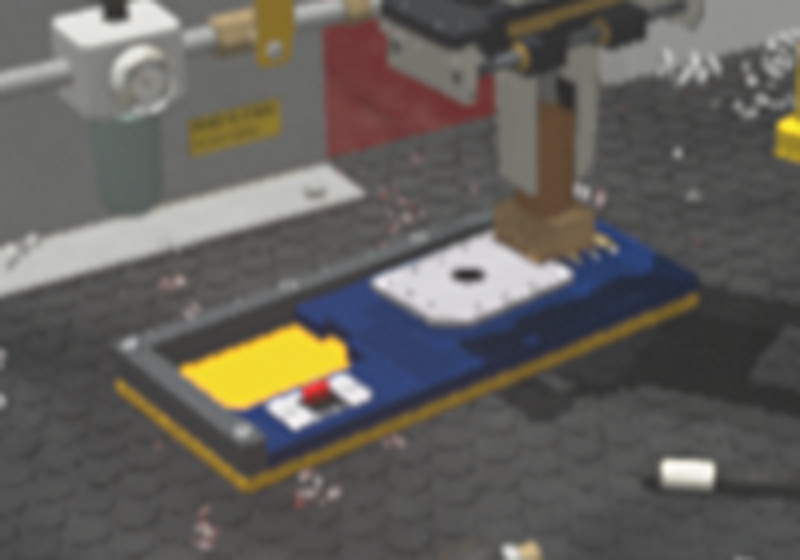

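View pics/g3t.png

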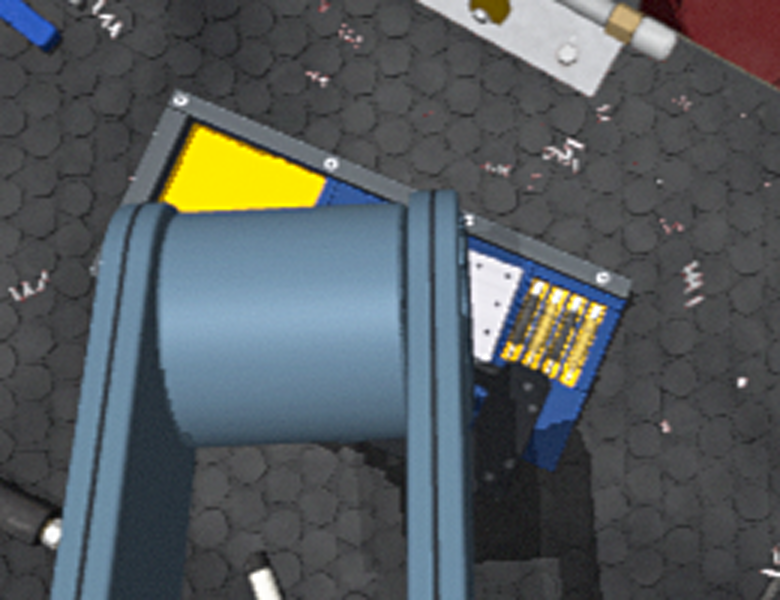

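Call:
{"op": "step_arm", "data": {"motion": [-0.2, -0.1, 2, 0.001, 0, 0, -1, -0.2, -0.1, 4, 0.002, 0, 0, -1, -0.2, -0.1, 5, 0.002, 0, 0, -1, -0.2, -0.1, 5.5, 0.002, 0, 0, -1, -0.2, -0.1, 5.5, 0.002, 0, 0, -1]}}

```text
time: 5.9
position: [0.4272, 0.1289, 0.0663]
orientation: [180.0, -0.0, -23.5]
force: [-0.3, 0.7, -1.4]
opening: 0.298
```

```bash
python3 - <<'E'
from h import *
o=get_obs();print(o['time'],o['position'],o['orientation'],o['force'],o['opening'],w2t(o['position']))
s=snap("scene");save(s,"g4.png",(180,320,200,400),4)
overlay(s,"g4o.png",TRAY,TT,TH,(180,320,200,400),4)
p=t2w(-38,-48);delta([*p,.0665],-23.44)
E
```

```text
5.9 [0.42724966 0.12891308 0.06627791] [ 1.79994933e+02 -2.13427899e-02 -2.34786845e+01] [-0.32044704  0.66801815 -1.44685106] 0.29777337748796295 [-59.26499441 -47.5406136 ]
shift cm [2.1  0.07 0.03] rot [-0.    -0.001 -0.001]
```

View pics/g4o.png

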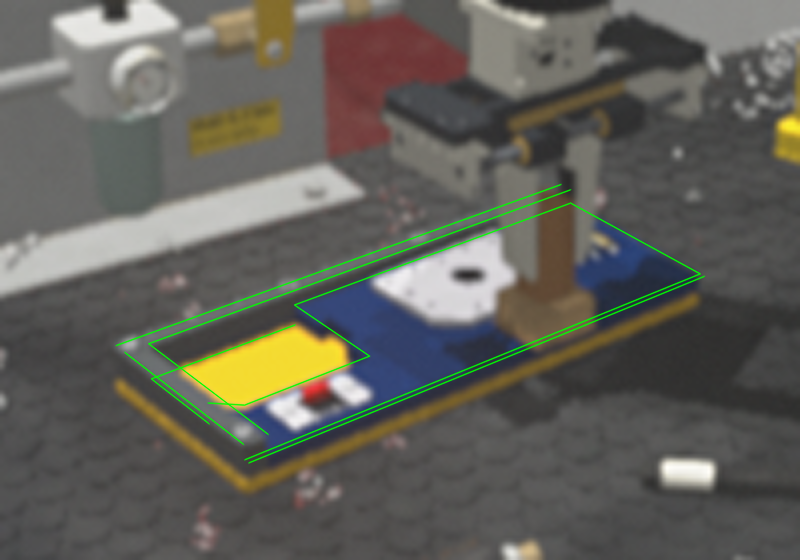

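Call:
{"op": "step_arm", "data": {"motion": [0.3, 0.05, 0, 0, 0, 0, -1, 0.6, 0.05, 0, 0, 0, 0, -1, 0.8, 0.05, 0, 0, 0, 0, -1, 1.0, 0.05, 0, 0, 0, 0, -1, 1.2, 0.05, 0, 0, 0, 0, -1, 1.4, 0.05, 0, 0, 0, 0, -1, 1.6, 0.05, 0, 0, 0, 0, -1, 1.75, 0.05, 0, 0, 0, 0, -1, 1.9, 0.05, 0, 0, 0, 0, -1, 1.9, 0.05, 0, 0, 0, 0, -1]}}

```text
time: 6.95
position: [0.4448, 0.1211, 0.0666]
orientation: [-180.0, -0.1, -23.5]
force: [0.2, -0.6, -1.4]
opening: 0.298
```

```bash
python3 - <<'E'
from h import *
o=get_obs();print(o['time'],o['position'],o['orientation'],R2(TH).T@o['force'][:2],o['opening'],w2t(o['position']))
s=snap("scene");save(s,"g5.png",(180,300,220,400),4.4)
E
```

```text
6.95 [0.44484243 0.121116   0.0665601 ] [-1.79978155e+02 -8.68335032e-02 -2.34525157e+01] [ 0.37818138 -0.45725478] 0.29835030657577566 [-40.02243298 -47.69606047]
```

View pics/g5.png

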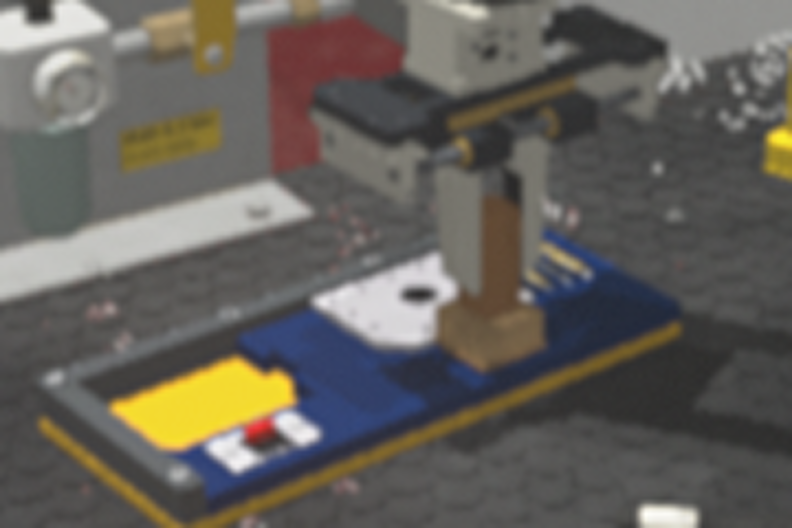

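The block at (490,330) in the crop pushes the plate, which is now close to the rail. Next I'll push in small steps and watch for force from the rail.

Call:
{"op": "step_arm", "data": {"motion": [0.1, 0, 0, 0, 0, 0, -1, 0.2, 0, 0, 0, 0, 0, -1, 0.2, 0, 0, 0, 0, 0, -1]}}

```text
time: 7.3
position: [0.4453, 0.1208, 0.0664]
orientation: [180.0, 0.1, -23.4]
force: [-5.3, 2.2, 2.5]
opening: 0.299
```

Call:
{"op": "step_arm", "data": {"motion": [0.1, 0, 0, 0, 0, 0, -1, 0.15, 0, 0, 0, 0, 0, -1, 0.15, 0, 0, 0, 0, 0, -1]}}

```text
time: 7.6
position: [0.4454, 0.1206, 0.0662]
orientation: [180.0, 0.2, -23.5]
force: [-7.2, 4.2, 3.8]
opening: 0.299
```

Contact force rose to 8 N, so the plate is flush against the rail. Now I'll back off, lift and go round to its right side.

Call:
{"op": "step_arm", "data": {"motion": [-0.8, 0, 0, 0, 0, 0, -1, -2.2, 0, 0, 0, 0, 0, -1, -2.2, 0, -1, 0, 0, 0, -1, -2.2, 2, -2, 0, 0, 0, -1, -2.2, 5, -2, 0, 0, 0, -1, -1, 8, -2, 0, 0, 0, -1, 2, 8.2, -2, 0, 0, 0, -1, 4.5, 8.2, -2, 0, 0, 0, -1, 5.8, 8.2, -2, 0, 0, 0, -1, 5.8, 8.2, -2, 0, 0, 0, -1, 5.8, 8.2, -2, 0, 0, 0, -1]}}

```text
time: 8.7
position: [0.4674, 0.0221, 0.0865]
orientation: [-180.0, 0.0, -23.4]
force: [-0.8, 0.6, -0.1]
opening: 0.298
```

```bash
python3 - <<'E'
from h import *
o=get_obs();print(o['time'],o['position'],o['orientation'],R2(TH).T@o['force'][:2],o['opening'],w2t(o['position']))
s=snap("scene");save(s,"g6.png",(180,300,220,400),4.4)
segs=[[(*PLATE[i],28),(*PLATE[(i+1)%5],28)] for i in range(5)]
overlay(s,"g6.png",segs,t2w(22,-48.5),TH,(180,300,220,400),4.4)
s=snap("top");save(s,"g6t.png",(160,310,160,360),4)
overlay(s,"g6t.png",segs,t2w(22,-48.5),TH,(160,310,160,360),4)
E
```

```text
8.7 [0.46736155 0.02206994 0.0865082 ] [-1.79992808e+02  1.19726276e-02 -2.34260337e+01] [-0.97676104  0.27625465] 0.298364117576074 [  20.03771891 -129.61070653]
```

View pics/g6.png

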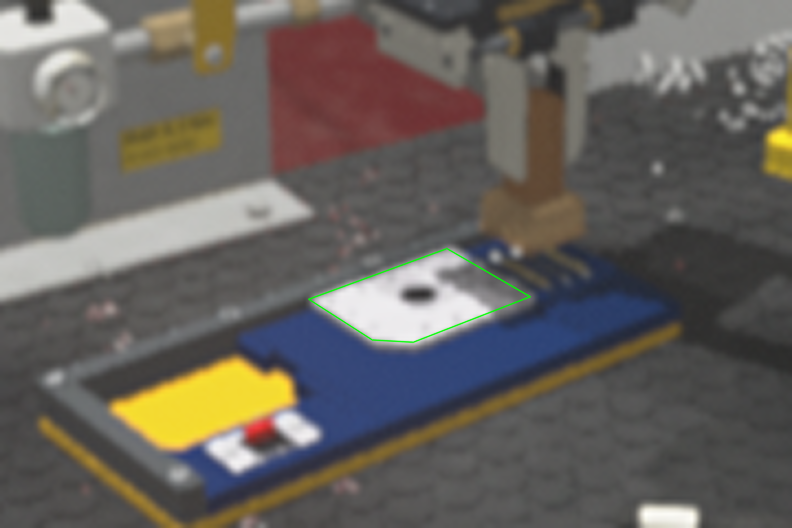

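View pics/g6t.png

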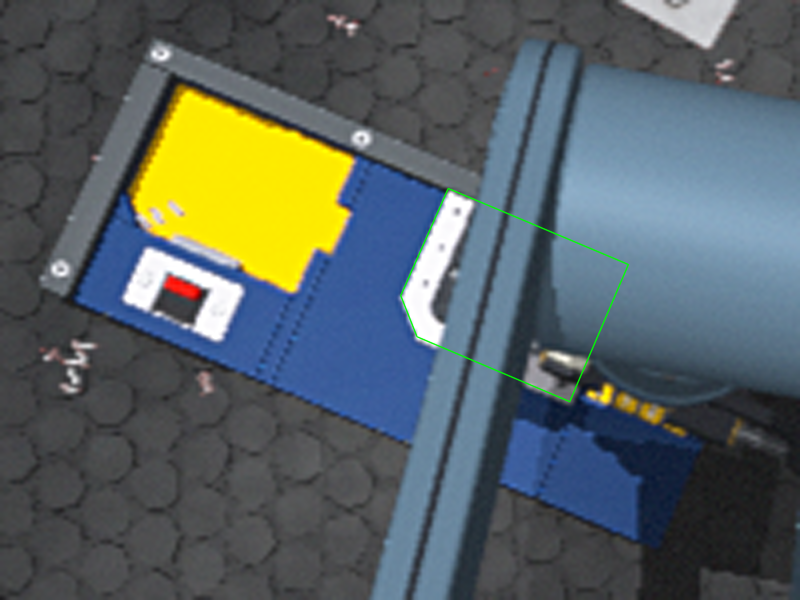

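Both views show the plate outline matching (22, −48.5), square to the tray. I'll lower the block and push along the rail.

Call:
{"op": "step_arm", "data": {"motion": [0.1, 0, 1.2, 0, 0, 0, -1, 0.1, 0, 2.0, 0, 0, 0, -1, 0.1, 0, 2.0, 0, 0, 0, -1, 0.1, -0.4, 2.0, 0, 0, 0, -1, 0.1, -0.7, 2.0, 0, 0, 0, -1, 0.1, -1.0, 2.0, 0, 0, 0, -1, 0.1, -1.3, 2, 0, 0, 0, -1, 0.1, -1.6, 2, 0, 0, 0, -1, 0.1, -2.0, 2, 0, 0, 0, -1, 0.11, -2.4, 2, 0, 0, 0, -1, 0.12, -2.8, 2, 0, 0, 0, -1, 0.13, -3.2, 2, 0, 0, 0, -1, 0.14, -3.6, 2, 0, 0, 0, -1, 0.15, -4.0, 2, 0, 0, 0, -1, 0.16, -4.4, 2, 0, 0, 0, -1, 0.17, -4.8, 2, 0, 0, 0, -1, 0.18, -5.2, 2, 0, 0, 0, -1, 0.19, -5.6, 2, 0, 0, 0, -1, 0.2, -6.0, 2, 0, 0, 0, -1, 0.2, -6.0, 2, 0, 0, 0, -1]}}

```text
time: 10.8
position: [0.4946, 0.0764, 0.0667]
orientation: [-179.9, -0.1, -23.4]
force: [0.8, -0.1, -1.0]
opening: 0.299
```

```bash
cat > look.py <<'E'
from h import *
import sys
n,x,y=sys.argv[1],float(sys.argv[2]),float(sys.argv[3]); z=float(sys.argv[4]) if len(sys.argv)>4 else 28
o=get_obs();print(o['time'],o['position'],o['orientation'],R2(TH).T@o['force'][:2],o['force'][2],o['opening'],w2t(o['position']))
segs=[[(*PLATE[i],z),(*PLATE[(i+1)%5],z)] for i in range(5)]
s=snap("scene");overlay(s,n+".png",segs,t2w(x,y),TH,(180,300,220,400),4.4)
E
python3 look.py g7 22 3
```

```text
10.8 [0.49457989 0.07635536 0.06671085] [-1.7994276e+02 -1.0281314e-01 -2.3428797e+01] [0.73425238 0.20119245] -0.9656074239074554 0.2993956242570271 [ 23.41581701 -68.97792935]
```

View pics/g7.png

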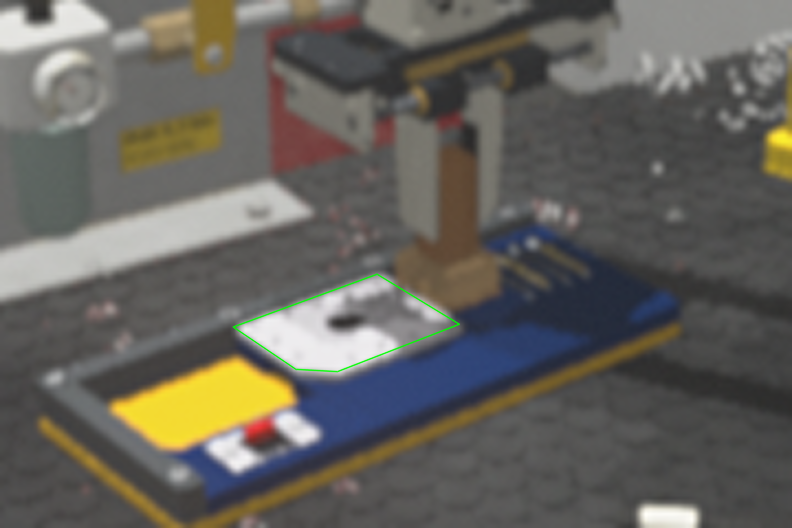

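The plate slides square along the rail, and the outline matches at y≈3.

Call:
{"op": "step_arm", "data": {"motion": [0, -0.3, 0, 0, 0, 0, -1, 0.01, -0.6, 0, 0, 0, 0, -1, 0.02, -1, 0, 0, 0, 0, -1, 0.03, -1.4, 0, 0, 0, 0, -1, 0.04, -1.8, 0, 0, 0, 0, -1, 0.05, -2.2, 0, 0, 0, 0, -1, 0.06, -2.6, 0, 0, 0, 0, -1, 0.06, -3.0, 0, 0, 0, 0, -1, 0.07, -3.4, 0, 0, 0, 0, -1, 0.07, -3.8, 0, 0, 0, 0, -1, 0.08, -4.1, 0, 0, 0, 0, -1, 0.08, -4.4, 0, 0, 0, 0, -1, 0.08, -4.4, 0, 0, 0, 0, -1]}}

```text
time: 12.15
position: [0.5126, 0.1163, 0.0667]
orientation: [-179.9, -0.1, -23.4]
force: [-0.3, 0.2, -1.3]
opening: 0.299
```

```bash
python3 look.py g8 22 47
```

```text
12.15 [0.51263329 0.11634403 0.06667227] [-1.79945439e+02 -8.94307458e-02 -2.34338262e+01] [-0.38075422  0.07207043] -1.2521557118347206 0.2990109180568027 [ 24.07235731 -25.10780852]
```

View pics/g8.png

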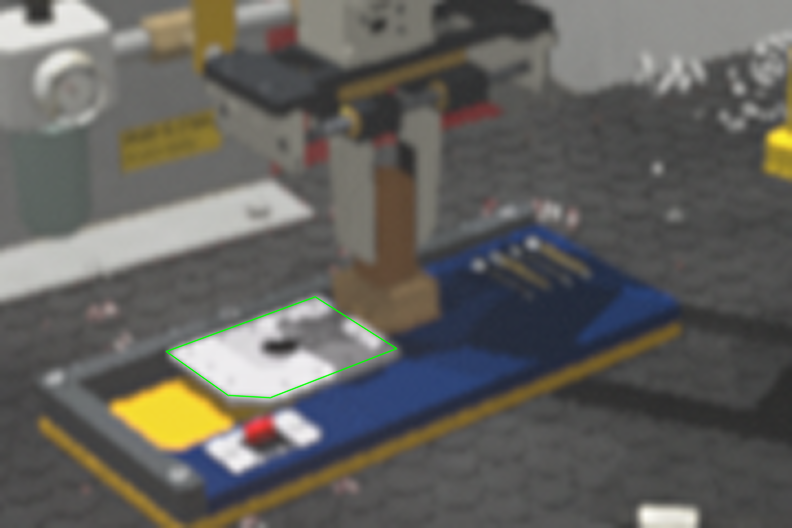

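Call:
{"op": "step_arm", "data": {"motion": [0, -0.3, 0, 0, 0, 0, -1, 0, -0.6, 0, 0, 0, 0, -1, 0, -0.9, 0, 0, 0, 0, -1, 0, -1.2, 0, 0, 0, 0, -1, 0, -1.5, 0, 0, 0, 0, -1, 0, -1.8, 0, 0, 0, 0, -1, 0, -2.1, 0, 0, 0, 0, -1, 0, -2.4, 0, 0, 0, 0, -1, 0, -2.7, 0, 0, 0, 0, -1, 0, -3, 0, 0, 0, 0, -1, 0, -3, 0, 0, 0, 0, -1]}}

```text
time: 13.3
position: [0.5244, 0.1439, 0.0666]
orientation: [-180.0, -0.1, -23.4]
force: [0.3, 0.7, -0.8]
opening: 0.299
```

```bash
python3 look.py g9 22 77
```

```text
13.3 [0.52442115 0.14392359 0.06663926] [-1.79950552e+02 -6.93754147e-02 -2.34332432e+01] [0.03502555 0.75975775] -0.7699554838291081 0.2989656248111153 [23.91661739  4.88488645]
```

View pics/g9.png

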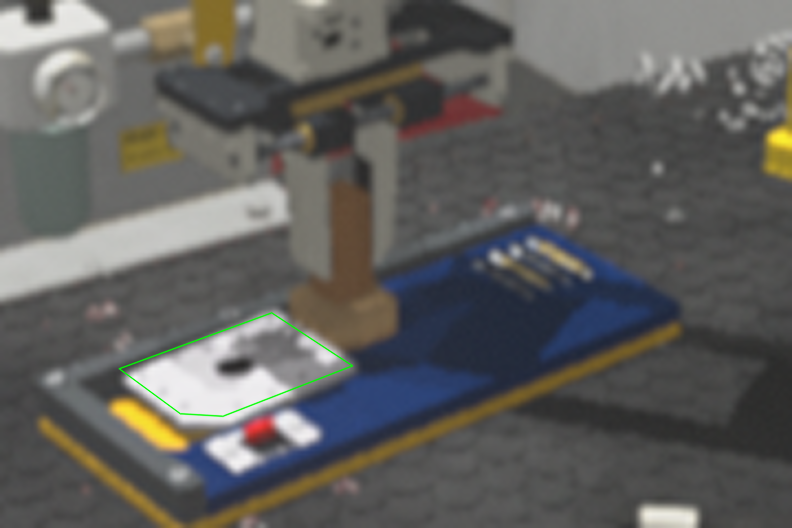

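Leading edge has tipped down into the compartment. Pushing on.

Call:
{"op": "step_arm", "data": {"motion": [0, -0.3, 0, 0, 0, 0, -1, 0, -0.6, 0, 0, 0, 0, -1, 0, -0.9, 0, 0, 0, 0, -1, 0, -1.2, 0, 0, 0, 0, -1, 0, -1.5, 0, 0, 0, 0, -1, 0, -1.8, 0, 0, 0, 0, -1, 0, -2.1, 0, 0, 0, 0, -1, 0, -2.3, 0, 0, 0, 0, -1, 0, -2.3, 0, 0, 0, 0, -1]}}

```text
time: 14.25
position: [0.5335, 0.165, 0.0667]
orientation: [-180.0, -0.1, -23.4]
force: [-0.0, -0.1, -0.5]
opening: 0.305
```

```bash
python3 look.py g10 22 101
```

```text
14.25 [0.53353687 0.16495177 0.0667055 ] [-1.79952267e+02 -7.34142240e-02 -2.34302708e+01] [ 0.0223532  -0.07415321] -0.4656771511454677 0.30539040884628443 [23.91531947 27.80388773]
```

View pics/g10.png

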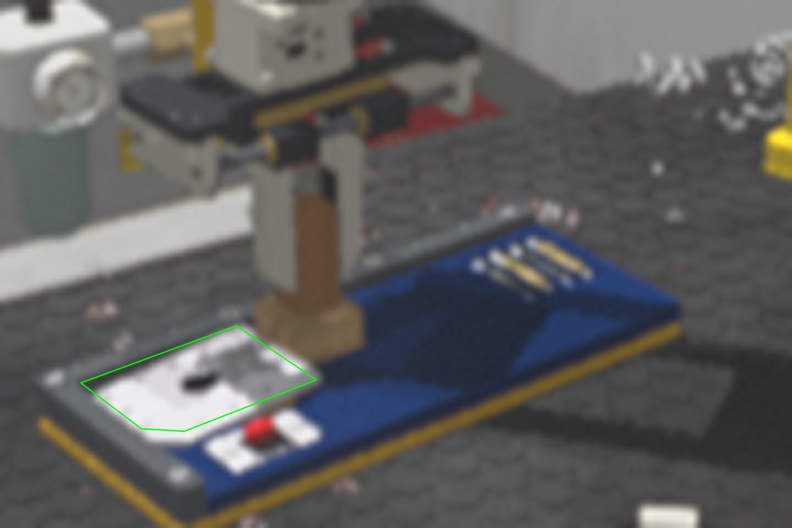

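Almost there. I'll push the last few millimetres in small steps.

Call:
{"op": "step_arm", "data": {"motion": [0, -0.1, 0, 0, 0, 0, -1, 0, -0.2, 0, 0, 0, 0, -1, 0, -0.2, 0, 0, 0, 0, -1]}}

```text
time: 14.6
position: [0.5342, 0.1663, 0.0667]
orientation: [-180.0, -0.1, -23.5]
force: [-0.4, -0.8, -1.2]
opening: 0.302
```

Call:
{"op": "step_arm", "data": {"motion": [0, -0.1, 0, 0, 0, 0, -1, 0, -0.15, 0, 0, 0, 0, -1, 0, -0.15, 0, 0, 0, 0, -1]}}

```text
time: 14.9
position: [0.5348, 0.1678, 0.0667]
orientation: [-180.0, -0.1, -23.4]
force: [0.1, -1.4, -0.9]
opening: 0.3
```

```bash
python3 look.py g11 20.75 102.75 20
```

```text
14.9 [0.5347799  0.16775301 0.06671009] [-1.79975611e+02 -6.74850630e-02 -2.34429054e+01] [ 0.65884215 -1.19512013] -0.9404670421079488 0.2999654254779456 [23.94146457 30.86842282]
```

View pics/g11.png

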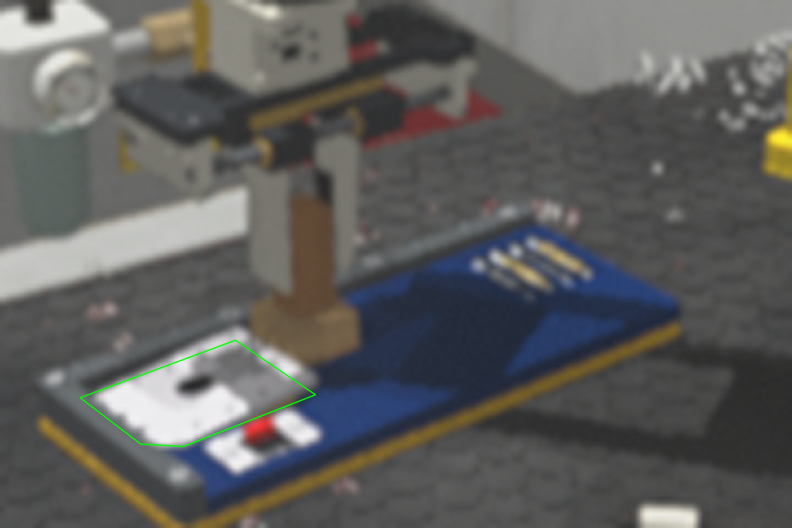

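Trailing edge is still on the deck, at (280,350) in the crop. I'll nudge further.

Call:
{"op": "step_arm", "data": {"motion": [0, -0.1, 0, 0, 0, 0, -1, 0, -0.1, 0, 0, 0, 0, -1]}}

```text
time: 15.15
position: [0.5352, 0.1688, 0.0667]
orientation: [-180.0, -0.1, -23.4]
force: [-0.7, -0.3, -1.5]
opening: 0.297
```

Call:
{"op": "step_arm", "data": {"motion": [0, -0.1, 0, 0, 0, 0, -1, 0, -0.1, 0, 0, 0, 0, -1]}}

```text
time: 15.35
position: [0.5357, 0.1698, 0.0667]
orientation: [-180.0, -0.1, -23.4]
force: [-0.4, 0.7, -1.0]
opening: 0.3
```

```bash
python3 look.py g12 20.75 102.75 20
```

```text
15.35 [0.53571075 0.16980665 0.06672791] [-1.79953095e+02 -7.29833134e-02 -2.34490417e+01] [-0.67406713  0.44152855] -1.0469583213421951 0.30044799605799644 [23.97858693 33.12287291]
```

View pics/g12.png

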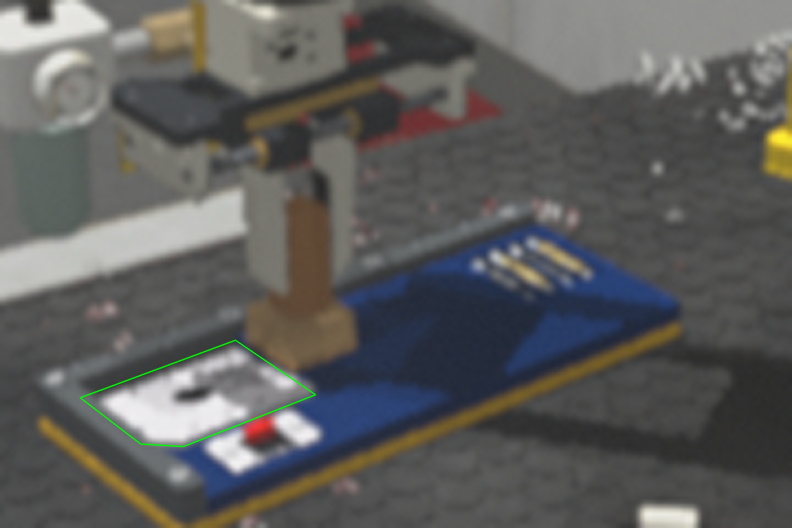

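The trailing edge has dropped and the plate outline now matches the compartment. I'll lift, centre over it and look from the top.

Call:
{"op": "step_arm", "data": {"motion": [0, 0.4, 0, 0, 0, 0, -1, 0, 0.4, -1.5, 0, 0, 0, -1, 0, 0, -3, 0, 0, 0, -1, -0.1, -2.5, -3, 0, 0, 0, -1, -0.3, -5, -3, 0, 0, 0, -1, -0.4, -6.9, -3, 0, 0, 0, -1, -0.4, -6.95, -3, 0, 0, 0, -1, -0.4, -6.95, -3, 0, 0, 0, -1]}}

```text
time: 16.2
position: [0.5591, 0.2347, 0.0964]
orientation: [180.0, -0.0, -23.4]
force: [1.1, 0.4, -1.1]
opening: 0.301
```

```bash
python3 look.py g13 20.75 102.75 22; python3 - <<'E'
from h import *
delta([*t2w(20,102.75),.0655],-23.44)
E
```

```text
16.2 [0.55908685 0.23466467 0.09637835] [ 1.79975426e+02 -3.84451328e-02 -2.33951951e+01] [0.87534557 0.77800925] -1.1061184947344544 0.30089816257346563 [ 19.62584952 101.92736702]
shift cm [ 0.03 -0.13  3.09] rot [ 0.001 -0.001  0.   ]
```

View pics/g13.png

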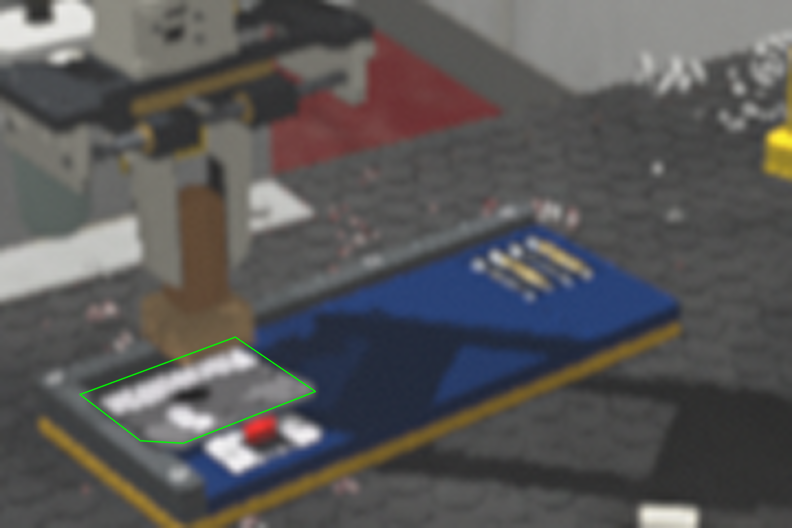

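Call:
{"op": "step_arm", "data": {"motion": [0.04, -0.1, 1.5, 0, 0, 0, -1, 0.04, -0.1, 2.7, 0, 0, 0, -1, 0.04, -0.1, 3.0, 0, 0, 0, -1, 0.04, -0.1, 3.2, 0, 0, 0, -1, 0.04, -0.1, 3.3, 0, 0, 0, -1, 0.04, -0.1, 3.3, 0, 0, 0, -1]}}

```text
time: 16.85
position: [0.5606, 0.2355, 0.0643]
orientation: [-180.0, -0.1, -23.4]
force: [-0.6, -1.0, 0.5]
opening: 0.3
```

Call:
{"op": "step_arm", "data": {"motion": [0, 0, 0.1, 0, 0, 0, -1, 0, 0, 0.2, 0, 0, 0, -1, 0, 0, 0.3, 0, 0, 0, -1, 0, 0, 0.3, 0, 0, 0, -1]}}

```text
time: 17.25
position: [0.5606, 0.2358, 0.0606]
orientation: [-179.9, -0.1, -23.4]
force: [0.8, 0.2, -0.2]
opening: 0.3
```

Call:
{"op": "step_arm", "data": {"motion": [0, 0, 0.1, 0, 0, 0, -1, 0, 0, 0.2, 0, 0, 0, -1, 0, 0, 0.2, 0, 0, 0, -1]}}

```text
time: 17.55
position: [0.5603, 0.2357, 0.0584]
orientation: [-180.0, -0.1, -23.4]
force: [1.1, -0.7, -1.2]
opening: 0.296
```

Call:
{"op": "step_arm", "data": {"motion": [0, 0, 0.1, 0, 0, 0, -1, 0, 0, 0.2, 0, 0, 0, -1, 0, 0, 0.2, 0, 0, 0, -1]}}

```text
time: 17.85
position: [0.56, 0.2356, 0.0564]
orientation: [180.0, -0.0, -23.4]
force: [-0.4, -0.2, -1.5]
opening: 0.299
```

Call:
{"op": "step_arm", "data": {"motion": [0, 0, 0.1, 0, 0, 0, -1, 0, 0, 0.2, 0, 0, 0, -1, 0, 0, 0.2, 0, 0, 0, -1]}}

```text
time: 18.15
position: [0.5603, 0.2356, 0.0561]
orientation: [-180.0, -0.1, -23.4]
force: [-3.4, -0.5, 8.3]
opening: 0.301
```

Call:
{"op": "step_arm", "data": {"motion": [0, 0, 0.1, 0, 0, 0, -1, 0, 0, 0.2, 0, 0, 0, -1, 0, 0, 0.2, 0, 0, 0, -1]}}

```text
time: 18.45
position: [0.5603, 0.2356, 0.0561]
orientation: [-180.0, -0.1, -23.4]
force: [-8.0, -0.7, 22.0]
opening: 0.299
```

```bash
python3 look.py g14 22 102.75 14; python3 - <<'E'
from h import *
s=snap("top");save(s,"g14t.png",(160,260,160,290),6)
E
```

```text
18.45 [0.56029328 0.23560084 0.05605576] [-1.79958602e+02 -1.35984229e-01 -2.34226413e+01] [-7.06792829 -3.7822467 ] 22.01079402997497 0.298949017810715 [ 20.36032723 103.26618713]
```

View pics/g14.png

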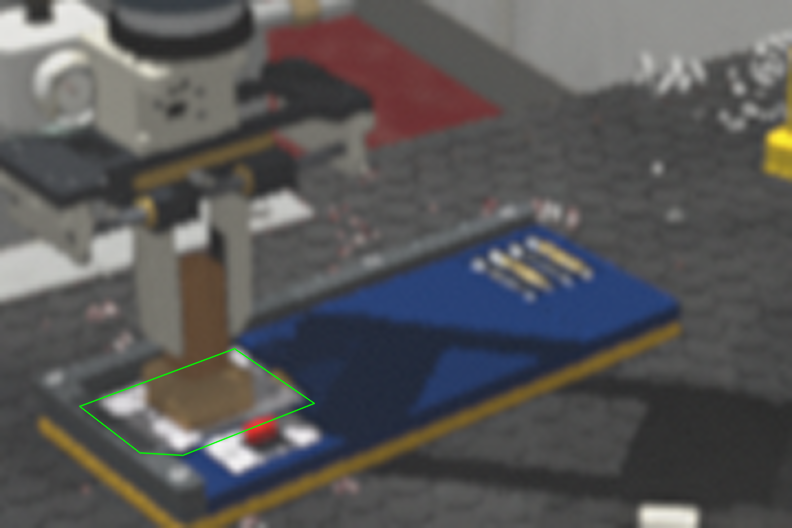

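View pics/g14t.png

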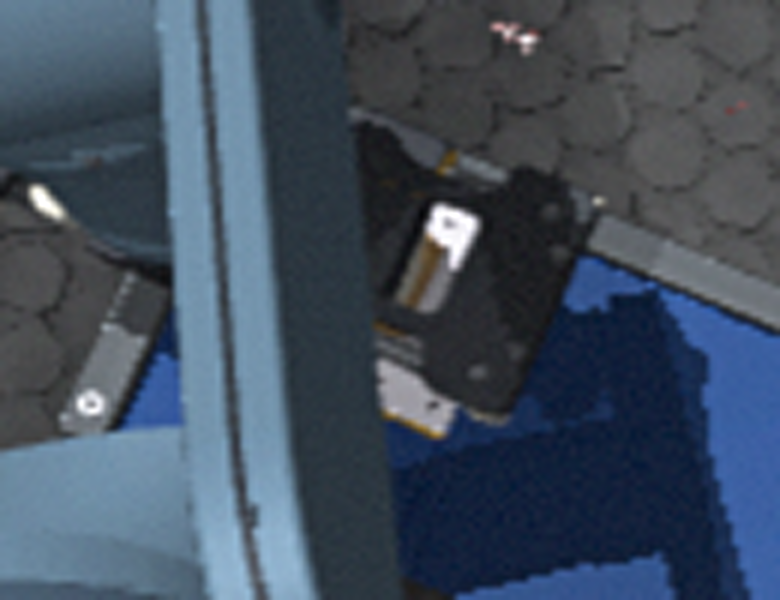

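The force reached 22 N with no further travel and the sole at about 13.8 mm, which is the seated plate-top height. I'll lift off and inspect.

Call:
{"op": "step_arm", "data": {"motion": [0, 0, -0.5, 0, 0, 0, -1, 0, 0, -1.5, 0, 0, 0, -1, 0, 0, -4, 0, 0, 0, -1, 0, 0, -7, 0, 0, 0, -1, 0, 4, -8, 0, 0, 0, -1, 0, 8, -8, 0, 0, 0, -1, 0, 12, -8, 0, 0, 0, -1, 0, 16, -8, 0, 0, 0, -1, 0, 20, -8, 0, 0, 0, -1, 0, 24, -8, 0, 0, 0, -1, 0, 26, -8, 0, 0, 0, -1, 0, 26, -8, 0, 0, 0, -1]}}

```text
time: 19.75
position: [0.4561, -0.0049, 0.1329]
orientation: [180.0, -0.1, -23.6]
force: [-0.5, 0.9, -1.7]
opening: 0.297
```

```bash
python3 look.py g15 22 102.75 14; python3 - <<'E'
from h import *
s=snap("top");save(s,"g15t.png",(160,260,160,290),6)
P=cloud(s);Z=P[...,2]
t=(P[...,:2]-TT)@R2(TH)*1000
for x in (-8,5,20,35,50):
    print(x,[round(float(np.median(Z[(abs(t[...,0]-x)<4)&(abs(t[...,1]-y)<5)])*1000),1) for y in (60,75,90,105,120,135,148)])
print('deck',np.median(Z[(abs(t[...,0]+40)<6)&(abs(t[...,1]-20)<10)])*1000)
segs=[[(*PLATE[i],14),(*PLATE[(i+1)%5],14)] for i in range(5)]
overlay(s,"g15o.png",segs,t2w(21.5,102.75),TH,(160,260,160,290),6)
E
```

```text
19.75 [ 0.45606251 -0.00491456  0.13292684] [ 1.79988019e+02 -7.62992098e-02 -2.36415579e+01] [-0.80049092  0.65222255] -1.7247264258006256 0.29665742424254266 [  20.40524052 -158.86299458]
-8 [14.5, 14.9, 14.7, 13.9, 15.1, 14.3, 13.5]
5 [14.2, 14.6, 13.7, 14.8, 14.1, 14.2, 15.1]
20 [14.6, 15.4, 14.0, 14.4, 13.9, 14.3, 13.2]
35 [14.1, 14.3, 14.3, 14.5, 14.7, 14.8, 15.5]
50 [14.4, 15.1, 14.5, 14.7, 13.8, 13.2, 14.8]
deck 22.499952336009045
```

View pics/g15.png

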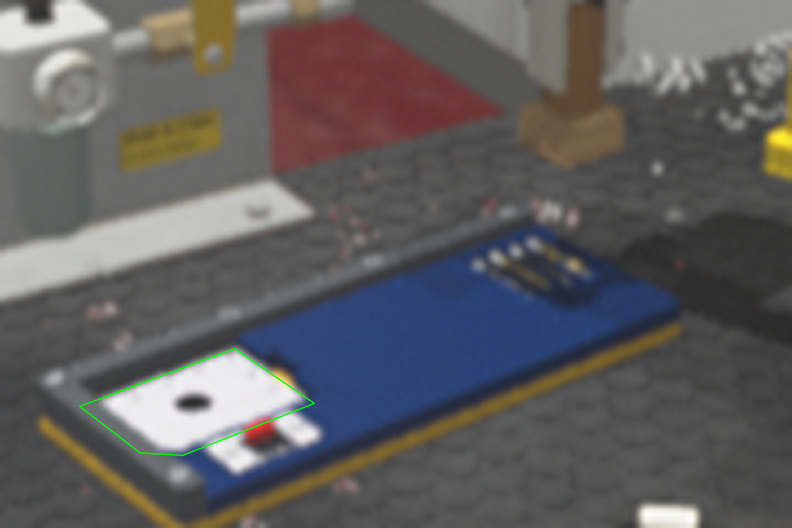

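View pics/g15t.png

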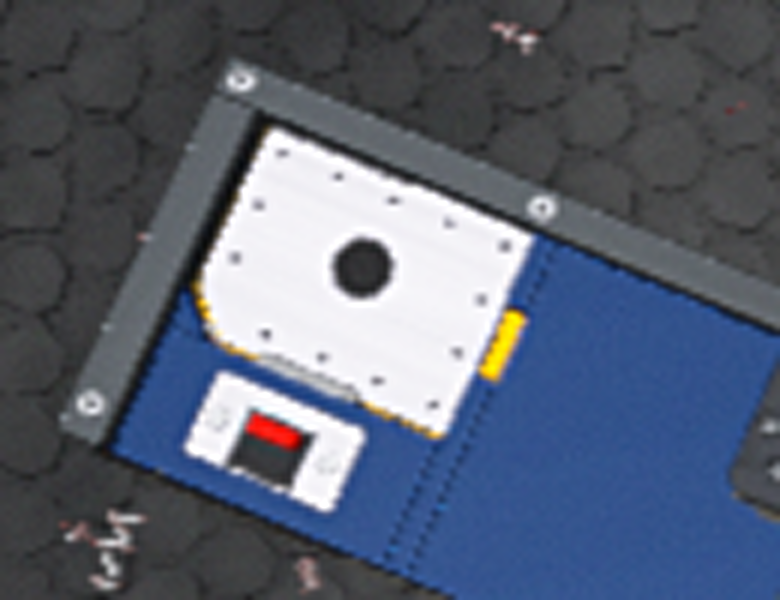

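View pics/g15o.png

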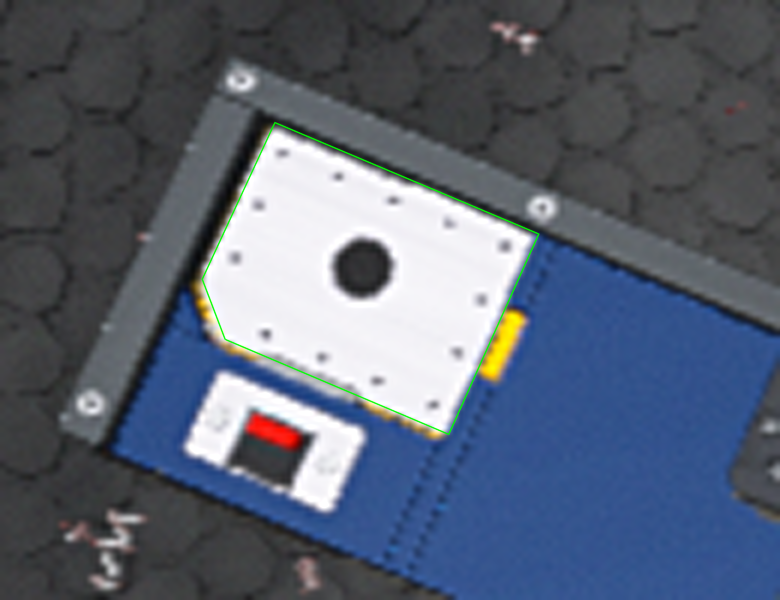

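The plate lies level: depth over the whole face is 13–15.5 mm, against 14 nominal. It is square in the compartment. The tongue shows as a grey strip over its front edge at (310,375) in the crop, and the red tab is back at its original pixel (205.6,232). Now I'll put the block back on the bench.

```bash
python3 - <<'E'
from h import *
delta([.484,-.264,.060],-23.44)
E
```

```text
shift cm [12.88 22.86  7.3 ] rot [-0.001 -0.002 -0.002]
```

Call:
{"op": "step_arm", "data": {"motion": [2, 3.5, 0, 0, 0, 0, -1, 4, 7, 0, 0, 0, 0, -1, 6, 10.5, 0, 0, 0, 0, -1, 8, 14, 0, 0, 0, 0, -1, 10, 18, 1, 0, 0, 0, -1, 12, 21.5, 3, 0, 0, 0, -1, 12.8, 22.8, 5, 0, 0, 0, -1, 12.9, 22.9, 6.5, 0, 0, 0, -1, 12.9, 22.9, 7.3, 0, 0, 0, -1, 12.9, 22.9, 7.3, 0, 0, 0, -1, 12.9, 22.9, 7.3, 0, 0, 0, -1]}}

```text
time: 20.95
position: [0.4848, -0.2634, 0.0601]
orientation: [-180.0, -0.1, -23.4]
force: [0.2, 0.5, -0.4]
opening: 0.3
```

Call:
{"op": "step_arm", "data": {"motion": [0, 0, 0.6, 0, 0, 0, -1, 0, 0, 1.2, 0, 0, 0, -1, 0, 0, 1.5, 0, 0, 0, -1, 0, 0, 1.6, 0, 0, 0, -1, 0, 0, 1.6, 0, 0, 0, -1]}}

```text
time: 21.45
position: [0.484, -0.2642, 0.0435]
orientation: [-180.0, -0.0, -23.4]
force: [0.4, 0.5, -1.1]
opening: 0.299
```

Call:
{"op": "step_arm", "data": {"motion": [0, 0, 0.05, 0, 0, 0, -1, 0, 0, 0.1, 0, 0, 0, -1, 0, 0, 0.12, 0, 0, 0, -1, 0, 0, 0.12, 0, 0, 0, -1]}}

```text
time: 21.85
position: [0.4841, -0.2644, 0.0425]
orientation: [-180.0, -0.1, -23.5]
force: [0.8, 0.2, -2.0]
opening: 0.297
```

Call:
{"op": "step_arm", "data": {"motion": [0, 0, 0.05, 0, 0, 0, -1, 0, 0, 0.05, 0, 0, 0, -1]}}

```text
time: 22.05
position: [0.4842, -0.2644, 0.0421]
orientation: [-180.0, -0.1, -23.4]
force: [0.2, -0.4, -0.5]
opening: 0.301
```

Call:
{"op": "step_arm", "data": {"motion": [0, 0, 0.04, 0, 0, 0, -1, 0, 0, 0.04, 0, 0, 0, -0.2, 0, 0, 0.04, 0, 0, 0, 0, 0, 0, 0.04, 0, 0, 0, 0.5, 0, 0, 0.04, 0, 0, 0, 1, 0, 0, 0.04, 0, 0, 0, 1, 0, 0, 0.04, 0, 0, 0, 1, 0, 0, 0.04, 0, 0, 0, 1, 0, 0, 0.04, 0, 0, 0, 1, 0, 0, 0.04, 0, 0, 0, 1, 0, 0, 0.04, 0, 0, 0, 1]}}

```text
time: 23.15
position: [0.4841, -0.2643, 0.0416]
orientation: [-180.0, -0.1, -23.4]
force: [-0.7, 0.1, 0.4]
opening: 0.997
```

Call:
{"op": "step_arm", "data": {"motion": [0, 0, -2, 0, 0, 0, 1, 0, 0, -5, 0, 0, 0, 1, 0, 0, -9, 0, 0, 0, 1, 0, 0, -13, 0, 0, 0, 1, 0, 0, -16, 0, 0, 0, 1, 0, 0, -18, 0, 0, 0, 1, 0, 0, -18, 0, 0, 0, 1, -3, 3, -18, 0, 0, 0, 1, -6, 6, -18, 0, 0, 0, 1, -9, 9, -18, 0, 0, 0, 1, -12, 12, -18, 0, 0, 0, 1, -15, 15, -18, 0, 0, 0, 1, -17, 17, -18, 0, 0, 0, 1, -17, 17, -18, 0, 0, 0, 1, -17, 17, -18, 0, 0, 0, 1]}}

```text
time: 24.65
position: [0.2599, -0.3522, 0.2203]
orientation: [-179.9, -0.0, -23.6]
force: [0.1, 0.4, -0.2]
opening: 1.002
```

```bash
python3 - <<'E'
from h import *
o=get_obs();print(o['time'],o['position'],o['force'],o['opening'])
s=snap("top");save(s,"g16t.png")
save(snap("scene"),"g16s.png",(150,330,200,520),2.5)
overlay(s,"g16o.png",sq(14,86)+sq(22,24),np.array([.484,-.264]),TH,(215,310,420,520),6)
P=cloud(s);t=(P[...,:2]-TT)@R2(TH)*1000
m=(abs(t[...,0]-20)<30)&(abs(t[...,1]-100)<40);print(np.median(P[m][:,2]))
E
```

```text
24.65 [ 0.25989142 -0.35222343  0.22025189] [ 0.1415454   0.44357486 -0.1909072 ] 1.0018345465468832
0.014231123681103908
```

View pics/g16t.png

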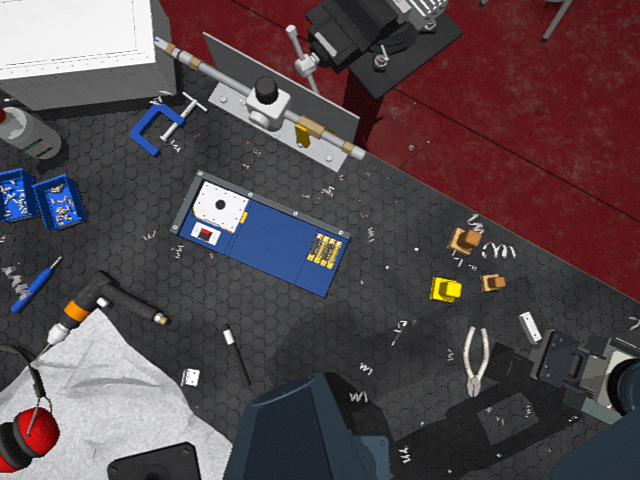

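View pics/g16o.png

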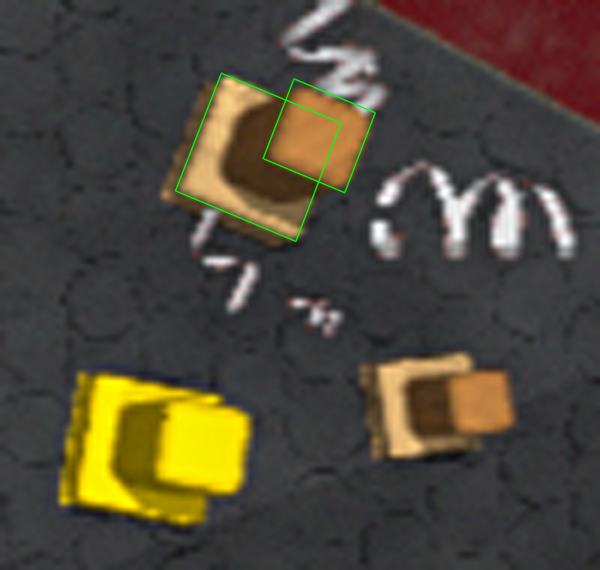

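View pics/g16s.png

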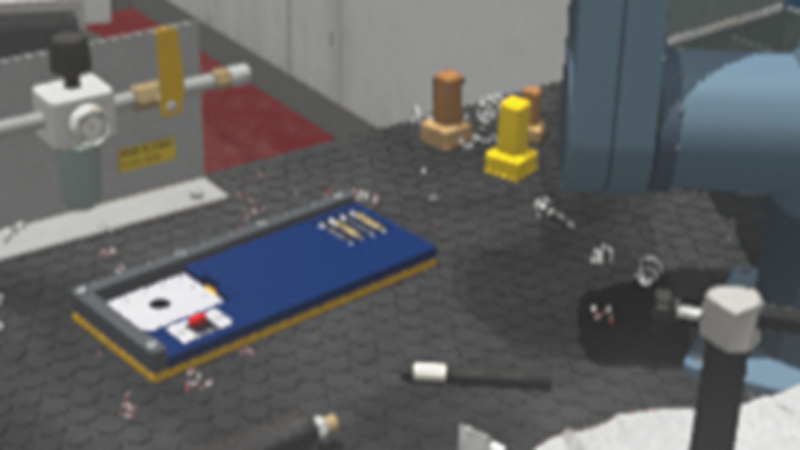

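The block stands upright on the bench, with its outline matching at about (463,240). The plate is seated at (220,205) with its top at 14.2 mm, and the gripper is clear.

```bash
python3 -c "
from station import job_done
print(job_done())"
```

```text
the job is handed in; nothing more can be done
None
```

The plate is seated in the compartment under the spring catch, and the push block is back upright on the bench. I handed the job in at about 25 s of the 67 s allowed.

I gripped the larger wooden block, pushed the plate flush against the back rail (about 8 N), then slid it along the rail until it dropped in. I then pressed it down with the block until it would go no further, at 22 N. The gripper held the block only by its grip, with the fingertips staying well above the plate.

**Last checks:**
- **Plate height:** its top measured about 14.2 mm above the bench against 14 mm nominal, and it was level over the whole face (13–15.5 mm, mostly camera noise).
- **Plate position:** it matched the expected outline in the compartment to within about 1–2 mm, with no visible turn.
- **Catch:** the tongue shows over the plate's front edge, and the red tab is back at its starting pixel to within 0.3 px.
- **Block and gripper:** the block's upright outline matches at its starting spot, and the gripper is clear of everything.

**One mismatch:** I did not see the expected 6–14 N as the plate passed the catch. Force stayed near zero until the plate was already at its seated height. It probably slipped past between readings or when it dropped in, so the catch is judged from the pictures and the plate height.

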